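# Index a pendant under the eyelet press and set its eyelet

## Task

One seat of the eight-station turret on the little bench press holds an oblong wooden pendant with a brass eyelet standing proud of it. Push the turret round by its upright pins, gently and click by click without spinning it, until that pendant rests in its click straight under the ram; let go of the turret, then push the ram down by its cap, feeling the force, until the eyelet is fully home, without crushing it, and let the ram come back up. Leave the other things on the bench where they are.

Things in the scene. Friction and masses are not known exactly. Their poses are not given: they have to be found in the camera images.
- turret_hub (a point): On the vertical axis of the turret (aluminium disc 204 mm across, 10 mm thick), at the disc's top face, 56 mm above the table; turns with it. Eight seats (each a nest of four short posts, 7 mm high) lie at 62 mm radius, 45 degrees apart: one holds the pendant, four hold domed wooden buttons, three are empty. A hub 48 mm across rises 18 mm in the middle.
- turret (a joint): Turret angle (rad) from where it started (0), growing anticlockwise from above, endless both ways. Spring detents at every multiple of 45 degrees (0.785 rad) put a seat under the ram. The push to leave one grows from 1.5 N to about 6 N at a pin half-way; then it snaps on by itself into the next within about 0.3 s. The pendant starts two to four clicks from the ram, either way.
- ram_top (a point): Centre of the flat top of the ram's black cap (36 mm across, 14 mm thick), 187 mm above the table when up; moves with the ram. The ram runs in the tip of a grey arm (top 141 mm above the table) carried by a column 72 mm outward of the ram, away from the turret's axis. The pins are most freely reached on the turret's opposite side.
- ram_foot (a point): Centre of the underside of the ram's foot (18 mm across), 99 mm above the table when up, straight below the cap and 62 mm from the turret's axis: the place where the eyelet must come.
- ram (a joint): How far the ram is pushed down (m): 0 up, 0.031 at its own lowest. Its spring takes about 3 N at the top and 6 N when far down, and brings it back. It meets the eyelet after 5 to 22 mm. Pressing the eyelet in adds about 4 N; once the eyelet is home, 15 to 25 mm down, it stops hard and the force rises steeply. More than about 24 N crushes the work.
- eyelet_top (a point): Centre of the flat top of the brass eyelet's flange (14 mm across, 1.8 mm thick), in the middle of the pendant, an oblong wooden plate 20 by 36 mm on a round foot 25 mm across that stands loose in its seat (1 mm of play). Pendants differ: the plate's top face is 72 to 82 mm above the table. The eyelet starts 3 to 10 mm proud of it; fully home, the flange lies on the wood. It stays where it is left.
- index_pin (a point): Top centre of one of the eight upright steel index pins by which the turret is pushed round: 10 mm in diameter, rising 30 mm above the disc (to 86 mm above the table), on a circle of 94 mm radius about the axis, 45 degrees apart, half-way between the seats.
- blank: Bystander, to be left alone: turned wooden blank, 48 mm across, 114 mm high. Origin at its middle, on its underside.
- bangle: Bystander, to be left alone: wooden bangle lying flat, 72 mm across, 14 mm high. Origin at its middle, on its underside.
- pencil: Bystander, to be left alone: wooden pencil, 150 mm. Origin at its middle.
- eraser: Bystander, to be left alone: white eraser, 45 x 20 x 12 mm. Origin at its middle, on its underside.
- jar: Bystander, to be left alone: amber glass jar, 54 mm across, 55 mm high. Origin at its middle, on its underside.
- spoon: Bystander, to be left alone: wooden spoon. Origin at its middle.
- tag: Bystander, to be left alone: loose wooden tag, 50 x 32 x 8 mm. Origin at its middle, on its underside.
- button1: Domed round wooden button, 25 mm across, 15 mm high, standing loose in a seat of the turret, to be left in it; origin at the centre of its underside.
- button2: Domed round wooden button, 25 mm across, 15 mm high, standing loose in a seat of the turret, to be left in it; origin at the centre of its underside.
- button3: Domed round wooden button, 25 mm across, 15 mm high, standing loose in a seat of the turret, to be left in it; origin at the centre of its underside.
- button4: Domed round wooden button, 25 mm across, 15 mm high, standing loose in a seat of the turret, to be left in it; origin at the centre of its underside.
Not all that is in view belongs to the job. Of the things shaped like the part that bears eyelet_top, the wooden one is meant.

How it is judged:
By the outcome, as a careful person would: the job done as asked, in the order asked, and still so for the second after the job is handed in, with the robot touching nothing.
It also fails if it takes over 69 s, if anything falls off the work surface, if the arm or the gripper's body presses on something with over 40 N, if the wrist force passes 120 N, or if a joint passes its speed limit or range.

## Robot

A 6-joint arm with a two-finger parallel gripper is mounted at the origin on the work surface. World frame = base frame: x ahead of the robot, y to its left, z up, the work surface at z = 0. Lengths are in m, angles in rad, forces in N, time in s.
With the tool pointing down it reaches from about 0.3 to 0.875 m from the base axis. Payload 6.4 kg.
Tool frame: the origin (TCP) lies between the finger pads; the fingertips stand tip_extent ahead of it and the grasp point (between the pads) lies 5 mm behind it (tip_extent is the distance from the TCP to the fingertips, in m); z points along the fingers, y is the direction in which the jaws open and shut (so a half turn about z gives the same grasp; the last joint's range is limited). The gripper opens to 85 mm and grips with 20 to 120 N. Pads are 22 mm wide; open, the fingers measure 114 mm over their backs; the gripper's body (76 mm by 85 mm) begins 54 mm behind the grasp point. The pads swing forward as they close: fully open they stand 13 mm farther back than shut.
Start: joints at [1.016, 0.181, 1.607, -0, 1.354, -0.206], TCP at [0.197, 0.54, 0.245] pointing down, gripper open.
Joint ranges: [-2.99, 2.99], [-0.89, 2.07], [0.3, 2.58], [-1.14, 4.28], [0, 2.63], [-3.12, 3.12]. Speed limits (rad/s): [2.57, 2.57, 3.01, 3.14, 3.14, 3.14].

## Interface

Orientations are given as a unit quaternion [w, x, y, z].
In Python, from bench import * gives the robot as it stands.
- The arm moves only by the shell command python3 -m jog 'ROWS'. ROWS is JSON, a list of rows, each a list of 3 entries, a list of its own where there are three numbers: the shift along the tool's x, y, z in mm, then the turn, a rotation vector about the tool's x, y, z in rad, then the opening, from 0 (shut) to 1 (fully open). A call has 1 to 20 rows; each row is the pose to reach, as a shift and turn from the pose measured when the call began, along the tool's axes at that moment; what a row does not reach only later rows make up. A row lasts 1/12 s, in which the tool goes at most 41.7 mm and 7.16 degrees, less where a joint would pass 70% of its speed; a pose out of reach is approached as far as the arm can. A call with a gripper value outside its range is refused whole. The fingers move at their own pace and stop on an object; the grip force is fixed at half the most. Time passes only in rows, so rows that repeat a pose let the fingers close. It gives the time, the measured TCP pose, the force and the opening at its end, in the units of the state.
- get_obs(): the state, without advancing time (a new reading comes with each control period).
- camera(name): name is "side" or "top"; returns (picture, depth): 400x640x3 uint8, red, green, blue; 400x640 float32, m along the optical axis (not along the pixel's ray), 0 where there is no reading.
- get_calibration(name): a dict with "fx", "fy", "cx", "cy" (pixels), "world_from_camera" (4x4, takes a point from camera to world coordinates). Camera axes: x right, y down, z forward; pixel columns grow to the right and rows downward; lengths in m; the calibration is good to about 2 mm. A picture is of the moment at which its call begins. get_calibration takes no time and is no camera call.
- hand_in(): hands the job in, once; it reports no verdict.
The state is a dict: "time_s": time; "q": joint angles; "dq": joint speeds; "joint_efforts": joint torques, N m; "eef_pos": TCP position; "eef_rot": TCP orientation; "wrist_force": force on the tool from outside, world axes, zero at the start; "torque": the same for the moment, N m; "opening": opening from 0.0 (shut) to 1.0 (fully open).
Only numpy, scipy, OpenCV 4.12 (cv2) and the standard library are available. Lean on these libraries where they do the work, as an engineer would, in place of code of your own. Each camera call takes 0.05 s, during which the arm holds its last target.

## Working session

There is one attempt and no reset: what is moved stays moved. The work goes in short steps, Python scripts to look and compute and a shell command to move; the robot and the scene stay as the last step left them, time stands still between calls to the robot, and variables do not carry over. Pictures are saved under pics/ and viewed, and the job is handed in when it is done.

```bash
ls; mkdir -p pics; python3 - <<'E'
from bench import *
import cv2,numpy as np
o=get_obs();print(o)
for n in("top","side"):
    im,d=camera(n);cv2.imwrite(f"pics/{n}0.png",im[:,:,::-1]);np.savez(f"{n}0.npz",im=im,d=d)
    print(n,get_calibration(n))
E
```

```text
pics
{'time_s': 0.0, 'q': array([ 1.01568095e+00,  1.81559902e-01,  1.60800469e+00,  9.53914609e-06,
        1.35376753e+00, -2.06321259e-01]), 'dq': array([-0.00031418, -0.00128478,  0.00077797, -0.00131927, -0.00071629,
       -0.00154569]), 'joint_efforts': array([ 3.90979958e-04, -4.44855022e+01, -3.51342702e+01, -2.06760446e-04,
        8.84112931e-03, -4.29095692e-06]), 'eef_pos': array([0.19622819, 0.5399298 , 0.24437511]), 'eef_rot': array([-3.27505772e-04,  1.73515322e-01,  9.84830786e-01, -8.05729310e-04]), 'wrist_force': array([-0.44845905, -0.62299738, -0.05991692]), 'torque': array([-0.02782268, -0.03573952,  0.03376345]), 'opening': 0.9995852091297399}
top {'fx': 420.4684263071244, 'fy': 420.4684263071244, 'cx': 316.347046403507, 'cy': 204.65174992787018, 'world_from_camera': array([[-1.60247029e-03, -9.80764401e-01,  1.95188681e-01,
         3.14030607e-01],
       [-9.99982554e-01,  4.61896716e-04, -5.88881727e-03,
         2.04214658e-02],
       [ 5.68538533e-03, -1.95194713e-01, -9.80748031e-01,
         1.19059271e+00],
       [ 0.00000000e+00,  0.00000000e+00,  0.00000000e+00,
         1.00000000e+00]])}
side {'fx': 408.9829724756496, 'fy': 408.9829724756496, 'cx': 322.88062902311333, 'cy': 198.65627536764202, 'world_from_camera': array([[-0.9945657 , -0.04980619,  0.0914243 ,  0.44974948],
       [-0.10340987,  0.57432073, -0.81207272,  0.85535593],
       [-0.01206062, -0.81711385, -0.57635015,  0.75434024],
       [ 0.        ,  0.        ,  0.        ,  1.        ]])}
```

View pics/top0.png

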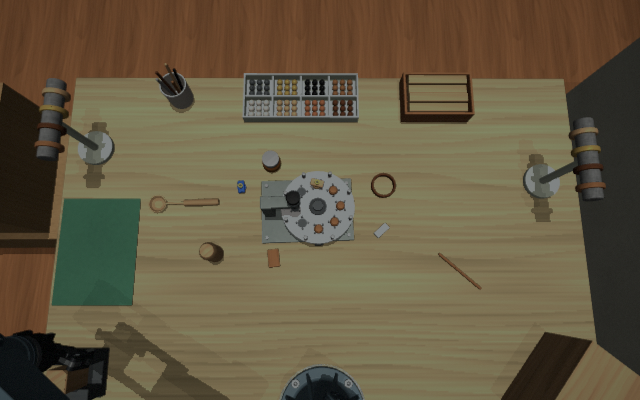

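View pics/side0.png

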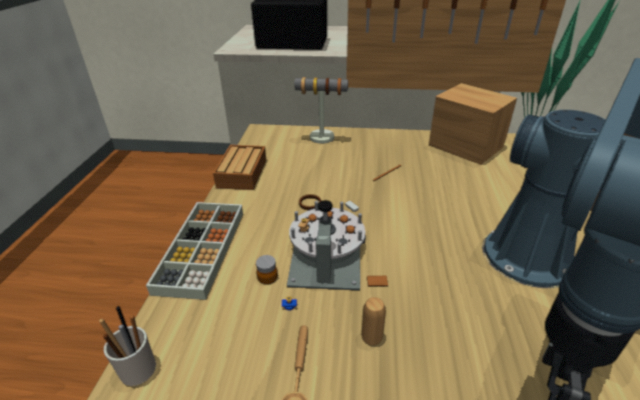

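```bash
python3 - <<'E'
import cv2,numpy as np
im=np.load("top0.npz")["im"][160:255,225:400,::-1]
cv2.imwrite("pics/topc.png",cv2.resize(im,None,fx=4.5,fy=4.5,interpolation=cv2.INTER_CUBIC))
im=np.load("side0.npz")["im"][185:300,270:390,::-1]
cv2.imwrite("pics/sidec.png",cv2.resize(im,None,fx=5,fy=5,interpolation=cv2.INTER_CUBIC))
E
```

```text
(no output)
```

View pics/topc.png

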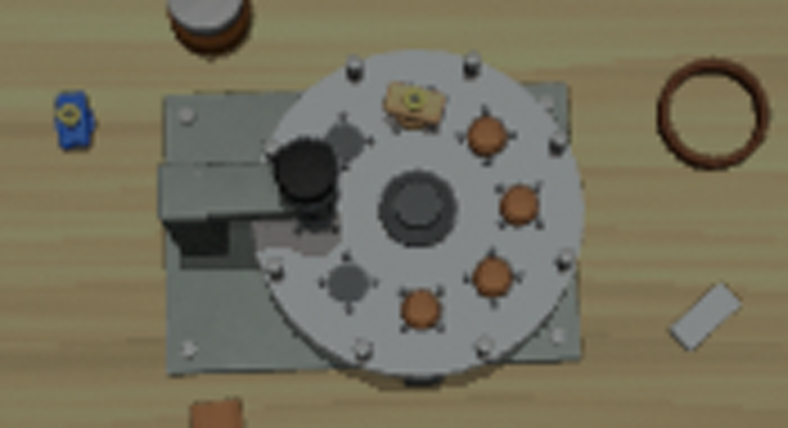

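View pics/sidec.png

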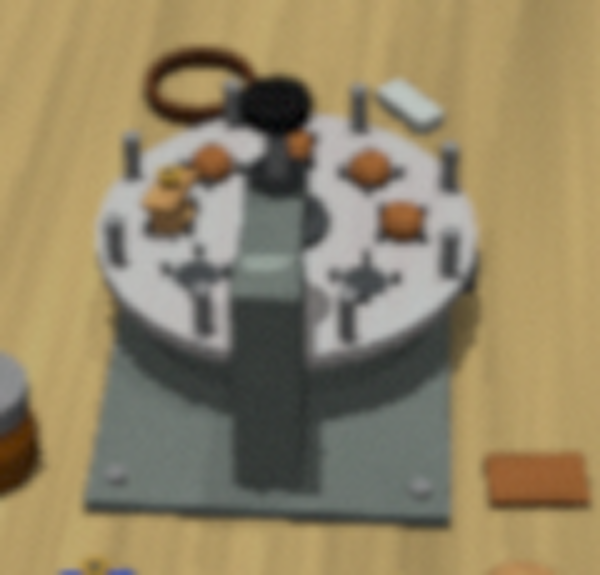

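```bash
cat > h.py <<'E'
import numpy as np,cv2
from bench import *
def ray(n,px,z):
    c=get_calibration(n);T=c["world_from_camera"]
    px=np.atleast_2d(np.array(px,float))
    d=np.c_[(px[:,0]-c["cx"])/c["fx"],(px[:,1]-c["cy"])/c["fy"],np.ones(len(px))]@T[:3,:3].T
    return T[:3,3]+d*((z-T[2,3])/d[:,2])[:,None]
def proj(n,P):
    c=get_calibration(n);T=np.linalg.inv(c["world_from_camera"]);P=np.atleast_2d(P)@T[:3,:3].T+T[:3,3]
    return np.c_[c["fx"]*P[:,0]/P[:,2]+c["cx"],c["fy"]*P[:,1]/P[:,2]+c["cy"]]
E
python3 - <<'E'
from h import *
a=lambda L:np.array(L)/4.5+np.array([225,160])-0.4
pins=ray("top",a([(355,65),(472,63),(557,145),(565,262),(486,345),(364,348),(275,268),(272,148)]),.086)
c=pins[:,:2].mean(0);print("c pins",c,np.hypot(*(pins[:,:2]-c).T))
print(np.degrees(np.arctan2(*(pins[:,:2]-c).T[::-1])))
# disc ellipse
im=np.load("top0.npz")["im"].astype(int)
print("cap",ray("top",a([(306,166)]),.187),"hub",ray("top",a([(418,203)]),.074))
p=ray("top",a([(415,104)]),.077);print("pend",p, np.hypot(*(p[0,:2]-c)))
b=lambda L:np.array(L)/5+np.array([270,185])-0.4
print("side cap",ray("side",b([(277,103)]),.187))
ps=ray("side",b([(132,138),(115,220),(204,292),(347,297),(450,235),(450,150),(359,92),(232,88)]),.086);print("side pins",ps[:,:2].mean(0))
print(ray("side",b([(172,178)]),.08), ray("top",a([(415,100)]),.08))
print("spots blank,jar,tag,bangle,eraser",ray("top",[(209,250),(271,160),(273,258),(384,185),(381,230)],0.01))
E
```

```text
c pins [0.53293457 0.01057945] [0.09380452 0.0929326  0.0907269  0.09352113 0.09301021 0.0916458
 0.09301805 0.09396509]
[  23.90824034  -20.5770282   -66.51132484 -111.89482868 -154.82992728
  159.56866408  114.35178409   68.54573484]
cap [[0.53412059 0.07236212 0.187     ]] hub [[0.53608979 0.01062544 0.074     ]]
pend [[0.59670337 0.01234048 0.077     ]] 0.06379310685577244
side cap [[0.53201186 0.08211987 0.187     ]]
side pins [0.53471419 0.01682016]
[[0.59654688 0.00861586 0.08      ]] [[0.59843531 0.01235771 0.08      ]]
spots blank,jar,tag,bangle,eraser [[ 0.41972853  0.3139776   0.01      ]
 [ 0.68212569  0.14566517  0.01      ]
 [ 0.39724628  0.13455003  0.01      ]
 [ 0.60685824 -0.18245128  0.01      ]
 [ 0.47572575 -0.16961605  0.01      ]]
```

```bash
python3 -m jog '[[[-274,-625,0],[0,0,0],0],[[-274,-625,0],[0,0,0],0],[[-274,-625,0],[0,0,0],0],[[-274,-625,0],[0,0,0],0],[[-274,-625,0],[0,0,0],0],[[-274,-625,0],[0,0,0],0],[[-274,-625,0],[0,0,0],0],[[-274,-625,0],[0,0,0],0],[[-274,-625,0],[0,0,0],0],[[-274,-625,0],[0,0,0],0],[[-274,-625,0],[0,0,0],0],[[-274,-625,0],[0,0,0],0],[[-274,-625,0],[0,0,0],0],[[-274,-625,0],[0,0,0],0],[[-274,-625,0],[0,0,0],0],[[-274,-625,0],[0,0,0],0],[[-274,-625,0],[0,0,0],0],[[-274,-625,0],[0,0,0],0],[[-274,-625,0],[0,0,0],0],[[-274,-625,0],[0,0,0],0]]'
```

```text
time_s: 2.43
eef_pos: [0.4682, -0.0845, 0.2448]
eef_rot: [-0.001, 0.001, 1.0, -0.0]
wrist_force: [0.9, 0.7, -0.3]
opening: 0.001
```

```bash
python3 -m jog '[[[0,0,40],[0,0,0],0],[[0,0,80],[0,0,0],0],[[0,0,110],[0,0,0],0],[[0,0,120],[0,0,0],0],[[0,0,120],[0,0,0],0]]'
python3 - <<'E'
from h import *
for n,(u,v) in dict(top=(316,215),side=(330,220)).items():
    im,d=camera(n);print(proj(n,[.468,-.0845,.11]))
    cv2.imwrite(f"pics/{n}1.png",cv2.resize(im[v-60:v+60,u-80:u+80,::-1],None,fx=5,fy=5,interpolation=cv2.INTER_CUBIC))
E
```

```text
time_s: 2.85
eef_pos: [0.4657, -0.0823, 0.1225]
eef_rot: [-0.004, 0.0, 1.0, 0.001]
wrist_force: [-0.1, 0.5, -0.1]
opening: 0.0
[[354.33877705 227.73683971]]
[[354.12674705 193.54935841]]
```

View pics/top1.png

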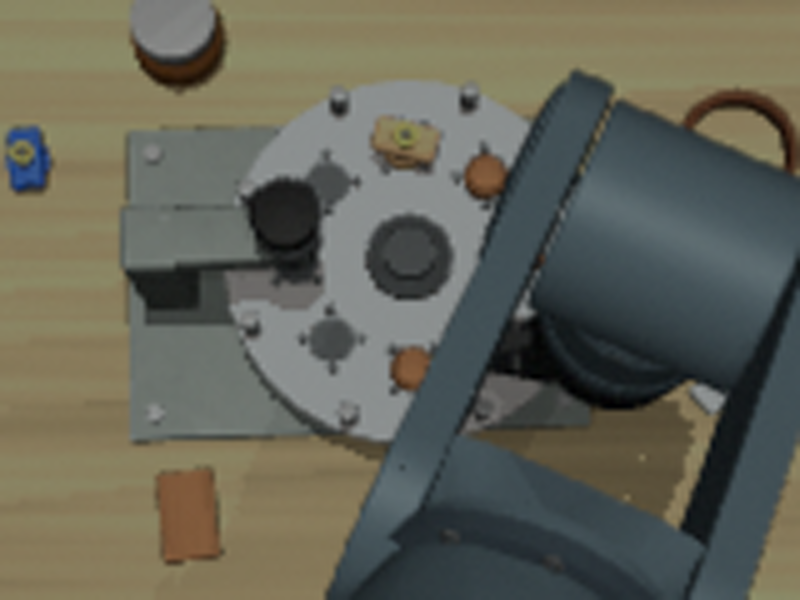

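View pics/side1.png

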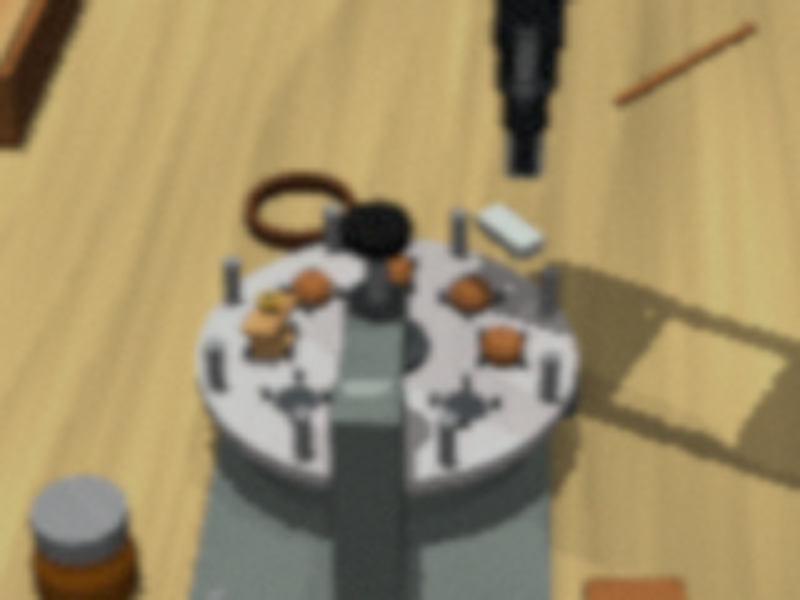

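Side view: the shut fingertip (about (525,165) in the crop) stands behind the pin at (458,230), clear of the buttons. Pendant seen at top crop (405,135): two anticlockwise clicks needed. The blue one (top pixel (241,187)) lies off the turret and isn't wooden, so it is the decoy.

```bash
python3 -m jog '[[[0,-3,20],[0,0,0],0],[[0,-3,42],[0,0,0],0],[[0,-3,42],[0,0,0],0],[[0,-3,42],[0,0,0],0]]'
python3 -m jog '[[[-3,0,0],[0,0,0],0],[[-6,0,0],[0,0,0],0],[[-9,0,0],[0,0,0],0],[[-12,0,0],[0,0,0],0],[[-14,0,0],[0,0,0],0],[[-16,0,0],[0,0,0],0],[[-18,0,0],[0,0,0],0],[[-20,0,0],[0,0,0],0]]'
```

```text
time_s: 3.28
eef_pos: [0.4693, -0.0871, 0.0855]
eef_rot: [0.0, 0.0, 1.0, -0.001]
wrist_force: [0.6, 0.1, -0.2]
opening: -0.002
time_s: 3.95
eef_pos: [0.4891, -0.0872, 0.0854]
eef_rot: [-0.0, 0.0, 1.0, -0.001]
wrist_force: [-3.9, -1.5, 2.1]
opening: -0.002
```

```bash
python3 -m jog '[[[-2,0,0],[0,0,0],0],[[-4,0,0],[0,0,0],0],[[-6,0,0],[0,0,0],0],[[-8,0,0],[0,0,0],0],[[-10,0,0],[0,0,0],0],[[-12,0,0],[0,0,0],0],[[-14,0,0],[0,0,0],0],[[-16,0,0],[0,0,0],0],[[-18,0,0],[0,0,0],0],[[-20,0,0],[0,0,0],0],[[-22,0,0],[0,0,0],0]]'
```

```text
time_s: 4.87
eef_pos: [0.5103, -0.0912, 0.0854]
eef_rot: [-0.002, 0.0, 1.0, -0.004]
wrist_force: [-7.3, -19.5, 0.6]
opening: -0.002
```

```bash
python3 -m jog '[[[-2,0,0],[0,0,0],0],[[-4,0,0],[0,0,0],0]]';python3 -m jog '[[[-2,0,0],[0,0,0],0],[[-4,0,0],[0,0,0],0]]'
```

```text
time_s: 5.03
eef_pos: [0.5132, -0.0929, 0.0852]
eef_rot: [-0.003, 0.0, 1.0, -0.005]
wrist_force: [-6.6, -8.6, 3.2]
opening: 0.002
time_s: 5.2
eef_pos: [0.5162, -0.094, 0.0848]
eef_rot: [-0.005, 0.0, 1.0, -0.006]
wrist_force: [-7.1, -5.9, 3.6]
opening: 0.0
```

```bash
python3 -m jog '[[[-2,0,0],[0,0,0],0],[[-4,0,0],[0,0,0],0]]'; python3 - <<'E'
from h import *
im,d=camera("side");u,v=330,220
cv2.imwrite("pics/side2.png",cv2.resize(im[v-60:v+60,u-80:u+80,::-1],None,fx=5,fy=5,interpolation=cv2.INTER_CUBIC))
E
```

```text
time_s: 5.37
eef_pos: [0.519, -0.0945, 0.0846]
eef_rot: [-0.006, 0.0, 1.0, -0.006]
wrist_force: [-6.8, -4.0, 4.9]
opening: -0.003
```

View pics/side2.png

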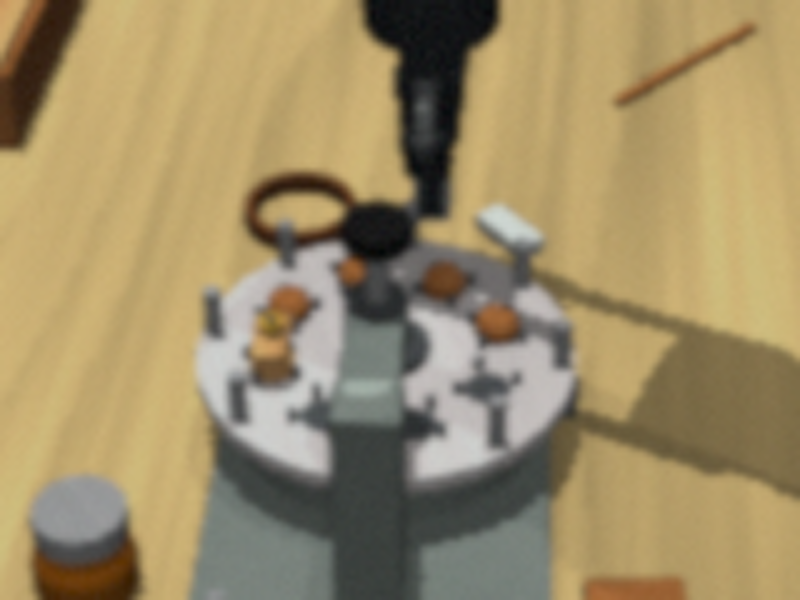

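The side view shows the turret turned by nearly half a click: the finger is at (430,200), and the pendant has moved to (272,350).

```bash
python3 -m jog '[[[-2,0,0],[0,0,0],0],[[-3,0,0],[0,0,0],0]]';python3 -m jog '[[[-2,0,0],[0,0,0],0],[[-3,0,0],[0,0,0],0]]'
```

```text
time_s: 5.58
eef_pos: [0.5212, -0.0947, 0.0844]
eef_rot: [-0.008, 0.0, 1.0, -0.006]
wrist_force: [-6.2, -1.7, 5.7]
opening: 0.001
time_s: 5.75
eef_pos: [0.5228, -0.0947, 0.0842]
eef_rot: [-0.01, 0.0, 1.0, -0.006]
wrist_force: [-7.8, -1.9, 7.1]
opening: -0.003
```

```bash
python3 -m jog '[[[-1,0,-1],[0,0,0],0],[[-3,0,-2],[0,0,0],0]]';python3 -m jog '[[[-2,0,0],[0,0,0],0],[[-3,0,0],[0,0,0],0]]'
```

```text
time_s: 5.92
eef_pos: [0.5233, -0.0947, 0.0847]
eef_rot: [-0.013, -0.0, 1.0, -0.005]
wrist_force: [-7.3, -4.1, -5.2]
opening: -0.005
time_s: 6.08
eef_pos: [0.5249, -0.0947, 0.0839]
eef_rot: [-0.015, -0.0, 1.0, -0.005]
wrist_force: [-4.1, -1.8, 0.8]
opening: 0.0
```

```bash
python3 -m jog '[[[-2,0,-1],[0,0.01,0],0],[[-4,0,-1],[0,0.02,0],0],[[-4,0,-1],[0,0.02,0],0]]'; python3 - <<'E'
from h import *
im,d=camera("side");u,v=330,220
cv2.imwrite("pics/side3.png",cv2.resize(im[v-60:v+60,u-80:u+80,::-1],None,fx=5,fy=5,interpolation=cv2.INTER_CUBIC))
E
```

```text
time_s: 6.33
eef_pos: [0.5299, -0.0948, 0.0849]
eef_rot: [-0.024, 0.0, 1.0, -0.005]
wrist_force: [0.4, 0.6, -0.4]
opening: -0.002
```

View pics/side3.png

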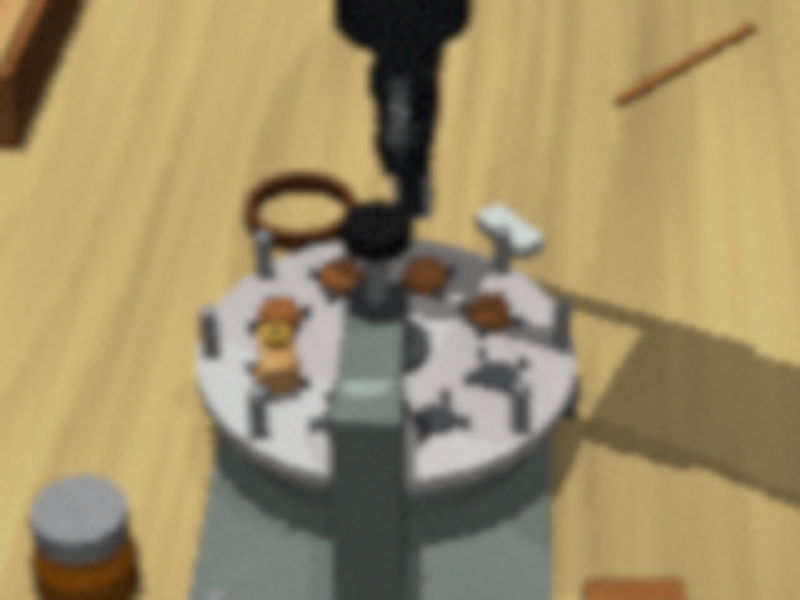

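```bash
python3 -m jog '[[[0,0,-15],[0,0,0],0],[[0,0,-35],[0,-0.02,0],0],[[0,0,-40],[0,-0.048,0],0],[[30,4,-40],[0,-0.048,0],0],[[56,8,-40],[0,-0.048,0],0],[[58,8,-40],[0,-0.048,0],0],[[58,8,-40],[0,-0.048,0],0]]'; python3 - <<'E'
from h import *
im,d=camera("side");u,v=330,220
cv2.imwrite("pics/side4.png",cv2.resize(im[v-60:v+60,u-80:u+80,::-1],None,fx=5,fy=5,interpolation=cv2.INTER_CUBIC))
E
```

```text
time_s: 6.97
eef_pos: [0.4731, -0.0859, 0.1275]
eef_rot: [0.001, -0.0, 1.0, -0.005]
wrist_force: [0.8, 0.3, -0.6]
opening: -0.003
```

View pics/side4.png

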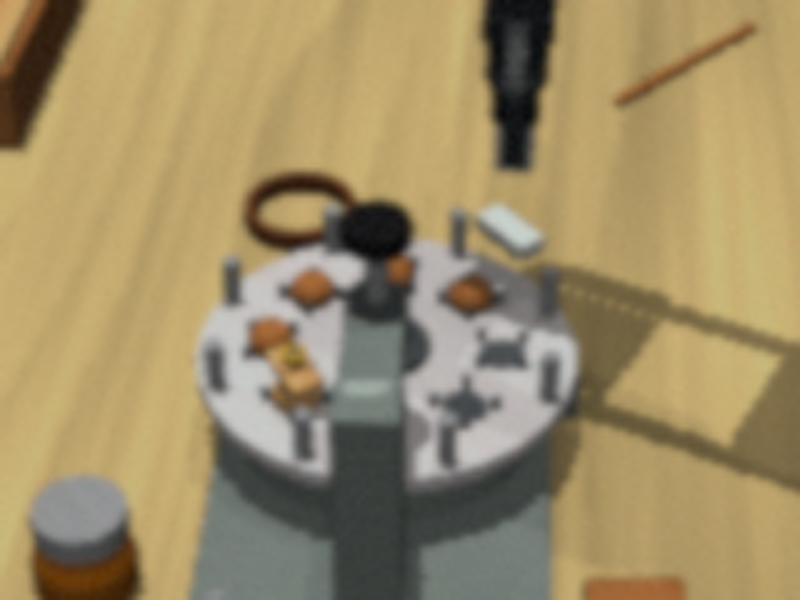

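```bash
python3 -m jog '[[[3,0,20],[0,0,0],0],[[3,0,42],[0,0,0],0],[[3,0,43],[0,0,0],0],[[3,0,43],[0,0,0],0]]'
python3 -m jog '[[[-4,0,0],[0,0,0],0],[[-8,0,0],[0,0,0],0],[[-12,0,0],[0,0,0],0],[[-15,0,0],[0,0,0],0],[[-18,-1,0],[0,0,0],0],[[-20,-2,0],[0,0,0],0],[[-22,-3,0],[0,0,0],0],[[-24,-3.5,0],[0,0,0],0],[[-26,-4,0],[0,0,0],0],[[-28,-4.5,0],[0,0,0],0],[[-30,-5,0],[0,0,0],0],[[-32,-5.5,0],[0,0,0],0],[[-34,-6,0],[0,0,0],0],[[-36,-6.5,0],[0,0,0],0],[[-38,-7,0],[0,0,0],0],[[-40,-7.5,0],[0,0,0],0],[[-42,-7.5,0],[0,0,0],0],[[-44,-8,0],[0,0,0],0],[[-46,-8,0],[0,0,0],0],[[-48,-8,0],[0,0,0],0]]'
```

```text
time_s: 7.35
eef_pos: [0.4714, -0.0867, 0.084]
eef_rot: [0.0, 0.0, 1.0, -0.005]
wrist_force: [-1.0, 0.1, 1.3]
opening: -0.004
time_s: 9.02
eef_pos: [0.5187, -0.0956, 0.084]
eef_rot: [-0.001, -0.0, 1.0, -0.005]
wrist_force: [-7.2, -5.9, 3.4]
opening: -0.001
```

```bash
python3 -m jog '[[[-1.5,0,0],[0,0,0],0],[[-3,0,0],[0,0,0],0],[[-4.5,0,0],[0,0,0],0],[[-6,0,0],[0,0,0],0],[[-7,0,0],[0,0,0],0]]'
```

```text
time_s: 9.43
eef_pos: [0.5253, -0.0961, 0.084]
eef_rot: [-0.001, -0.0, 1.0, -0.006]
wrist_force: [-3.0, -2.8, 2.4]
opening: -0.003
```

```bash
python3 -m jog '[[[-1.5,0,0],[0,0,0],0],[[-3,0,0],[0,0,0],0],[[-3,0,0],[0,0,0],0]]'
```

```text
time_s: 9.68
eef_pos: [0.5293, -0.096, 0.0842]
eef_rot: [-0.0, 0.0, 1.0, -0.006]
wrist_force: [1.0, -0.2, 0.7]
opening: 0.003
```

```bash
python3 -m jog '[[[0,0,-15],[0,0,0],0],[[0,0,-45],[0,0,0],0],[[0,0,-85],[0,0,0],0],[[0,0,-125],[0,0,0],0],[[0,0,-150],[0,0,0],0],[[0,0,-150],[0,0,0],0]]'; python3 - <<'E'
from h import *
im,d=camera("side");u,v=330,220
cv2.imwrite("pics/side5.png",cv2.resize(im[v-60:v+60,u-80:u+80,::-1],None,fx=5,fy=5,interpolation=cv2.INTER_CUBIC))
im,d=camera("top");u,v=316,215
cv2.imwrite("pics/top5.png",cv2.resize(im[v-60:v+60,u-80:u+80,::-1],None,fx=5,fy=5,interpolation=cv2.INTER_CUBIC))
E
```

```text
time_s: 10.18
eef_pos: [0.5333, -0.0953, 0.2414]
eef_rot: [0.005, -0.0, 1.0, -0.008]
wrist_force: [0.5, -0.7, 0.2]
opening: -0.004
```

View pics/side5.png

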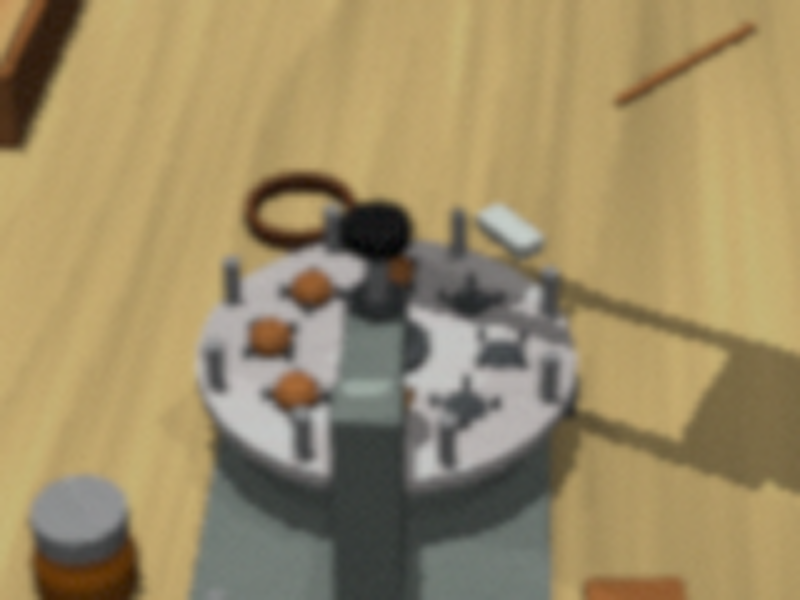

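View pics/top5.png

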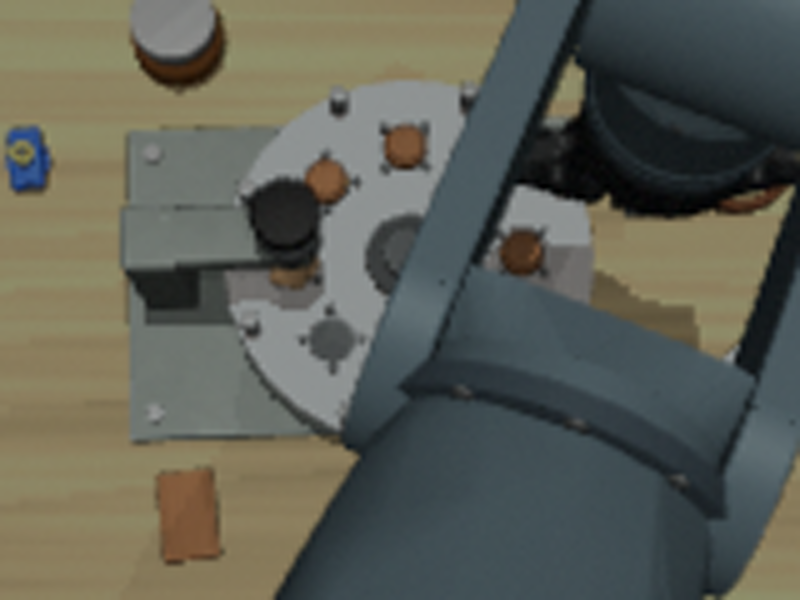

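Pins are back at their starting pixels and the pendant's wood shows under the ram at top crop (295,272). Now the ram.

```bash
python3 -m jog '[[[0,40,-5],[0,-0.01,0],0],[[0,80,-5],[0,-0.01,0],0],[[0,120,-5],[0,-0.01,0],0],[[0,160,-5],[0,-0.01,0],0],[[0,171,-5],[0,-0.01,0],0],[[0,171,-5],[0,-0.01,0],0],[[0,171,10],[0,-0.01,0],0],[[0,171,28],[0,-0.01,0],0],[[0,171,32],[0,-0.01,0],0],[[0,171,32],[0,-0.01,0],0]]'
```

```text
time_s: 11.12
eef_pos: [0.5293, 0.0754, 0.1994]
eef_rot: [0.004, 0.0, 1.0, -0.006]
wrist_force: [-1.7, 0.1, 3.3]
opening: 0.004
```

```bash
python3 -m jog '[[[0,0,-6],[0,0,0],0],[[-4,0,-6],[0,-0.008,0],0],[[-4,0,-6],[0,-0.008,0],0],[[-4,0,-6],[0,-0.008,0],0]]'; python3 - <<'E'
from h import *
for n,(u,v) in dict(top=(306,215),side=(330,200)).items():
    im,d=camera(n)
    cv2.imwrite(f"pics/{n}6.png",cv2.resize(im[v-60:v+60,u-80:u+80,::-1],None,fx=5,fy=5,interpolation=cv2.INTER_CUBIC))
E
```

```text
time_s: 11.45
eef_pos: [0.5338, 0.0752, 0.2062]
eef_rot: [0.009, 0.001, 1.0, -0.006]
wrist_force: [-0.4, -0.4, 0.4]
opening: -0.002
```

View pics/side6.png

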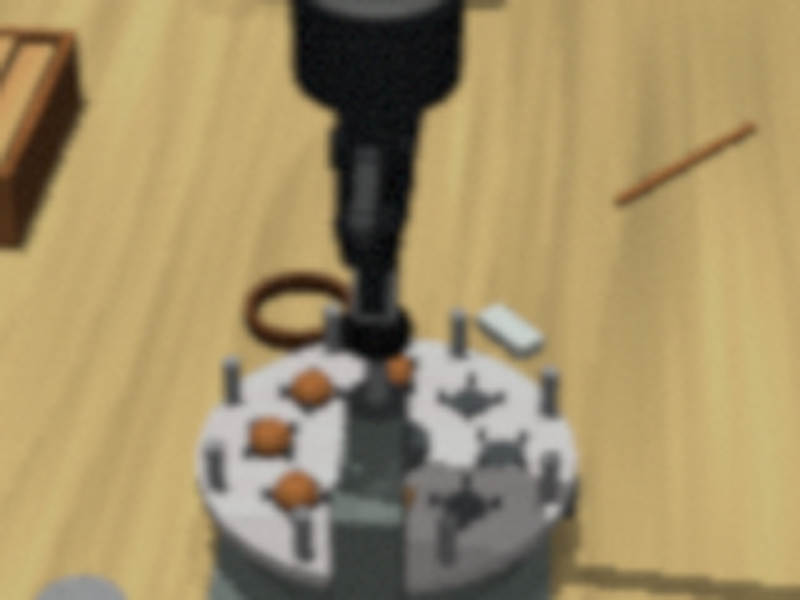

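View pics/top6.png

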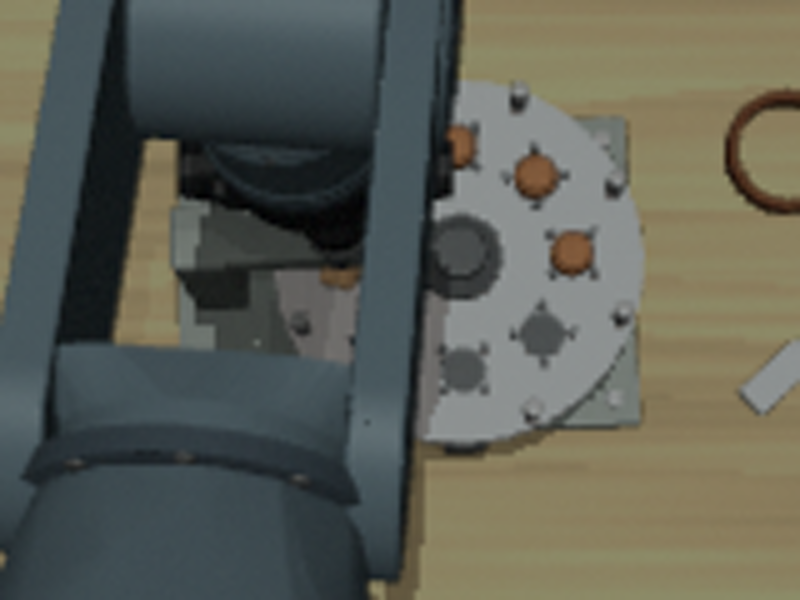

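The fingertip sits on the middle of the cap (side crop (377,310)). Now pressing in small steps.

```bash
python3 -m jog '[[[0,0,3],[0,0.018,0],0],[[0,0,5],[0,0.018,0],0],[[0,0,6],[0,0.018,0],0],[[0,0,7],[0,0.018,0],0],[[0,0,8],[0,0.018,0],0],[[0,0,9],[0,0.018,0],0],[[0,0,10],[0,0.018,0],0]]'
python3 -m jog '[[[0,0,1],[0,0,0],0],[[0,0,2],[0,0,0],0],[[0,0,3],[0,0,0],0]]'
```

```text
time_s: 12.13
eef_pos: [0.5338, 0.0753, 0.196]
eef_rot: [-0.0, 0.0, 1.0, -0.006]
wrist_force: [0.4, -0.5, 4.0]
opening: -0.004
time_s: 12.38
eef_pos: [0.5338, 0.0753, 0.193]
eef_rot: [-0.0, 0.0, 1.0, -0.006]
wrist_force: [-0.5, -0.3, 4.3]
opening: -0.001
```

```bash
python3 -m jog '[[[0,0,1],[0,0,0],0],[[0,0,2],[0,0,0],0]]'; python3 -m jog '[[[0,0,1],[0,0,0],0],[[0,0,2],[0,0,0],0]]'
```

```text
time_s: 12.55
eef_pos: [0.5338, 0.0753, 0.191]
eef_rot: [-0.0, 0.0, 1.0, -0.006]
wrist_force: [-0.9, 0.5, 5.1]
opening: 0.001
time_s: 12.72
eef_pos: [0.5338, 0.0753, 0.1895]
eef_rot: [-0.0, 0.0, 1.0, -0.006]
wrist_force: [-2.5, -0.7, 8.0]
opening: 0.0
```

```bash
python3 -m jog '[[[0,0,1],[0,0,0],0],[[0,0,1.5],[0,0,0],0]]'; python3 -m jog '[[[0,0,0.7],[0,0,0],0],[[0,0,1],[0,0,0],0]]'
```

```text
time_s: 12.88
eef_pos: [0.5338, 0.0753, 0.1885]
eef_rot: [-0.0, 0.0, 1.0, -0.006]
wrist_force: [-3.4, -0.2, 9.6]
opening: -0.003
time_s: 13.05
eef_pos: [0.5338, 0.0753, 0.1881]
eef_rot: [-0.0, 0.0, 1.0, -0.006]
wrist_force: [-3.2, 0.7, 7.8]
opening: 0.001
```

```bash
python3 -m jog '[[[0,0,0.7],[0,0,0],0],[[0,0,1],[0,0,0],0]]';python3 -m jog '[[[0,0,0.7],[0,0,0],0],[[0,0,1],[0,0,0],0]]'
```

```text
time_s: 13.22
eef_pos: [0.5338, 0.0753, 0.1877]
eef_rot: [0.0, 0.0, 1.0, -0.006]
wrist_force: [-3.3, 0.4, 9.2]
opening: -0.001
time_s: 13.38
eef_pos: [0.5338, 0.0753, 0.1873]
eef_rot: [0.0, 0.0, 1.0, -0.006]
wrist_force: [-3.2, -0.5, 8.9]
opening: -0.004
```

```bash
python3 -m jog '[[[0,0,1],[0,0,0],0],[[0,0,1.5],[0,0,0],0],[[0,0,1.5],[0,0,0],0]]';python3 -m jog '[[[0,0,1],[0,0,0],0],[[0,0,1.5],[0,0,0],0],[[0,0,1.5],[0,0,0],0]]'
```

```text
time_s: 13.63
eef_pos: [0.5338, 0.0753, 0.1864]
eef_rot: [0.0, 0.0, 1.0, -0.006]
wrist_force: [-2.8, 0.1, 7.9]
opening: 0.0
time_s: 13.88
eef_pos: [0.5338, 0.0753, 0.1854]
eef_rot: [0.0, 0.0, 1.0, -0.006]
wrist_force: [-2.4, 0.7, 8.3]
opening: -0.003
```

```bash
python3 -m jog '[[[0,0,1],[0,0,0],0],[[0,0,1.5],[0,0,0],0],[[0,0,1.5],[0,0,0],0]]';python3 -m jog '[[[0,0,1],[0,0,0],0],[[0,0,1.5],[0,0,0],0],[[0,0,1.5],[0,0,0],0]]'
```

```text
time_s: 14.13
eef_pos: [0.5339, 0.0753, 0.1845]
eef_rot: [0.0, 0.0, 1.0, -0.006]
wrist_force: [-3.2, -0.2, 7.5]
opening: 0.002
time_s: 14.38
eef_pos: [0.5339, 0.0753, 0.1843]
eef_rot: [0.0, 0.0, 1.0, -0.007]
wrist_force: [-5.2, 0.2, 12.6]
opening: -0.0
```

```bash
python3 -m jog '[[[0,0,0.7],[0,0,0],0],[[0,0,1],[0,0,0],0],[[0,0,1],[0,0,0],0]]'
```

```text
time_s: 14.63
eef_pos: [0.5339, 0.0753, 0.1844]
eef_rot: [0.0, -0.0, 1.0, -0.007]
wrist_force: [-3.9, -0.6, 10.8]
opening: -0.002
```

```bash
python3 -m jog '[[[0,0,0.7],[0,0,0],0],[[0,0,1],[0,0,0],0],[[0,0,1],[0,0,0],0]]'
```

```text
time_s: 14.88
eef_pos: [0.5339, 0.0753, 0.1844]
eef_rot: [0.0, -0.0, 1.0, -0.007]
wrist_force: [-4.8, 0.6, 10.7]
opening: -0.0
```

```bash
python3 -m jog '[[[0,0,1],[0,0,0],0],[[0,0,1.8],[0,0,0],0],[[0,0,2.2],[0,0,0],0],[[0,0,2.2],[0,0,0],0]]'
```

```text
time_s: 15.22
eef_pos: [0.534, 0.0753, 0.1843]
eef_rot: [0.001, -0.0, 1.0, -0.007]
wrist_force: [-7.8, -0.5, 18.2]
opening: 0.002
```

Force rises to 18 N with no travel: hard stop, eyelet home. Backing off.

```bash
python3 -m jog '[[[0,0,-3],[0,0,0],0],[[0,0,-8],[0,0,0],0],[[0,0,-14],[0,0,0],0],[[0,0,-20],[0,0,0],0],[[0,0,-35],[0,0,0],0],[[0,0,-60],[0,0,0],0],[[0,0,-80],[0,0,0],0],[[0,-40,-80],[0,0,0],0],[[0,-80,-80],[0,0,0],0],[[0,-120,-80],[0,0,0],0],[[0,-160,-80],[0,0,0],0],[[0,-200,-80],[0,0,0],0],[[0,-240,-80],[0,0,0],0],[[0,-280,-80],[0,0,0],0],[[0,-300,-80],[0,0,0],0],[[0,-300,-80],[0,0,0],0],[[0,-300,-80],[0,0,0],0]]'; python3 - <<'E'
from h import *
for n,(u,v) in dict(top=(306,215),side=(330,220)).items():
    im,d=camera(n)
    cv2.imwrite(f"pics/{n}7.png",cv2.resize(im[v-60:v+60,u-80:u+80,::-1],None,fx=5,fy=5,interpolation=cv2.INTER_CUBIC))
E
```

```text
time_s: 16.63
eef_pos: [0.5336, -0.2243, 0.2676]
eef_rot: [0.0, 0.001, 1.0, -0.006]
wrist_force: [-0.4, 0.4, 1.6]
opening: -0.002
```

View pics/side7.png

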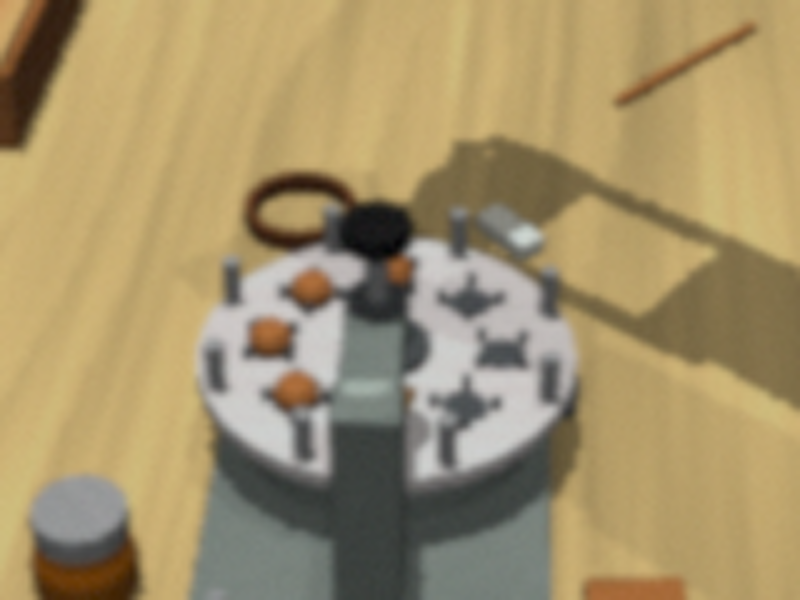

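View pics/top7.png

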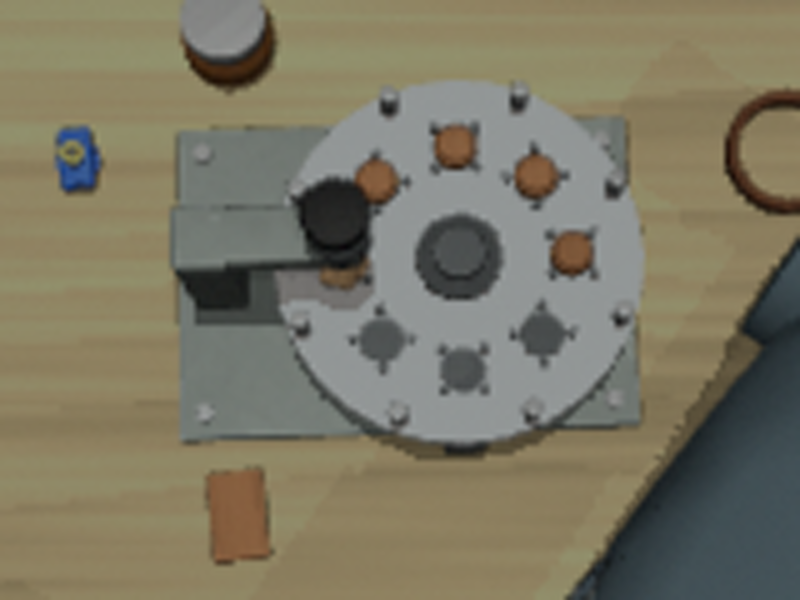

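The ram is back up, the pendant is still in its click under it, and the bystanders haven't moved.

```bash
python3 -c "
from bench import *
print(hand_in())"
```

```text
the job is handed in; nothing more can be done
None
```

The eyelet is pressed home in the wooden pendant, and the job was handed in at about 17 s of the 69 s allowed.

- **Turret:** I pushed it two clicks anticlockwise by its pins, on the side away from the ram. Each click snapped home by itself, and I lifted clear of the turret before pressing. On the first click the finger rubbed sideways on the pin, with a side force of up to about 20 N. I followed the pin's arc on the second click.
- **Pressing:** The ram met the eyelet at roughly 10–11 mm down and pressed it in at about 8–9 N. At roughly 16 mm it stopped hard: the force rose to 18 N with no further travel, below the 24 N crush limit. I then backed off.
- **Last checks:** The final pictures show the ram cap back up and all eight pins at their starting pixels. The pendant is under the ram, the four buttons are in their seats, and the bystanders in view haven't moved. The blank and the spoon were outside these close-up pictures, so I did not check them again, but the arm passed well above the blank and never came near the spoon.
- **Not seen directly:** The ram hides the eyelet, so "fully home" rests on the force and travel readings. The two cameras disagreed by 6–10 mm in y on where the ram and turret stand, so I used the average.

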